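Put the drive punches back in their tapered rack by size

ROBOT

A 7-joint arm with a two-finger parallel gripper is mounted at the origin on a cart in front of the work surface, level with it; the furniture and walls round the work are solid. World frame = base frame: x ahead of the robot, y to its left, z up, the work surface at z = 0. Lengths are in m, angles in rad, forces in N, time in s.
With the tool pointing down it reaches from about 0.4 to 0.9 m from the base axis. Payload 5.6 kg.
Tool frame: the origin (TCP) lies between the finger pads; the fingertips stand arm.tip_extent ahead of it and the grasp point (between the pads) lies 5 mm behind it (arm.tip_extent is the distance from the TCP to the fingertips, in m); z points along the fingers, y is the line along which they close (so a half turn about z gives the same grasp; the last joint's range is limited). The gripper opens to 92 mm and grips with 3 to 60 N. Pads are 20 mm wide; open, the fingers measure 128 mm over their backs; the gripper's body (75 mm by 189 mm) begins 69 mm behind the grasp point.
Start: joints at [0.718, 0.468, -0.012, 1.603, 0.006, 1.071, -0.056], TCP at [0.471, -0.448, 0.229] pointing down, gripper open.
Joint ranges: [-2.53, 2.53], [-0.31, 2.02], [-1.57, 1.55], [0.28, 2.44], [-1.29, 4.43], [0.15, 1.84], [-2.92, 2.92]. Speed limits (rad/s): [2.57, 2.57, 3.14, 3.14, 3.14, 3.14, 3.14].

INTERFACE

Orientations are given as a unit quaternion [x, y, z, w].
In Python, from bench import arm, solver, eyes, order gives the robot as it stands. Calls block until the motion is done:
- arm.move_pose(position, orientation): joint-space move of the TCP to a pose.
- arm.move_l(position, v=0.15, rot=None): straight line of the TCP; rot=None keeps the orientation; v is the mean speed in m/s.
- arm.set_joints(angles): joint-space move.
- arm.gripper_to(opening): finger opening in m; the grip force is fixed at half the most; returns when the fingers have stopped.
- arm.wait(seconds).
- solver.solve_ik(position, orientation): joint angles nearest the present ones, or None.
- arm.sense(): the state.
- eyes.read_camera(name): name is "scene" or "top" or "wrist"; returns a dict with "color" (400x640x3 uint8, blue, green, red), "camera_matrix" (3x3 intrinsics, pixels), "k1" (the pictures are not rectified: a ray, as slopes to the right and down, at radius r is drawn at 1 + k1 r^2 times it, then the intrinsics apply), "rvec" (rotation vector, rad) and "tvec" (3), from world to camera coordinates, as OpenCV has them. Camera axes: x right, y down, z forward; pixel columns grow to the right and rows downward; lengths in m; the calibration is good to about 2 mm. A picture is of the moment at which its call begins. There is no depth.
A pose or a line that the arm cannot do raises arm.PlanningError and nothing moves.
- order.sign_off(): hands the job in; it is judged then, once.
The state is a dict: "clock": time; "joint_positions": joint angles; "qd": joint speeds; "tau": joint torques, N m; "eef_pos": TCP position; "tcp_rot": TCP orientation; "contact_force": force on the tool from outside, world axes, zero at the start; "ft_torque": the same for the moment, N m; "finger_gap": finger opening in m; "grasp_force": force on a finger pad.
Only numpy, scipy, OpenCV 4.12 (cv2) and the standard library are available. Lean on these libraries where they do the work, as an engineer would, in place of code of your own. Each camera call takes 0.05 s, during which the arm holds its last target. There are 200 camera calls.

TASK

Put the four drive punches from the white board back in the wooden rack in order of size: the smallest at the narrow end, the largest at the wide end, each lying centred across the two rails and seated in its own pair of notches (it does not matter which way its head points). Leave the thread spool and the lump of beeswax where they are.

Things in the scene. Friction and masses are not known exactly. Their poses are not given: they have to be found in the camera images.
- punch_16: The smallest of four steel drive punches: round, 16 mm thick, 96 mm long, 120 g, with a hexagonal head (16 mm across flats, 8 mm long) beside a dark band at one end. Lies on the white board, neighbours at least 25 mm off at mid-length (do not open fully there). Origin mid-length on the axis, balance point; x along it to the head. White board: 262 x 186 mm, top 12 mm above the bench.
- punch_20: The second smallest of four steel drive punches: round, 20 mm thick, 114 mm long, 190 g, with a hexagonal head (20 mm across flats, 8 mm long) beside a dark band at one end. Lies on the white board, neighbours at least 25 mm off at mid-length (do not open fully there). Origin mid-length on the axis, balance point; x along it to the head. White board: 262 x 186 mm, top 12 mm above the bench.
- punch_24: The second largest of four steel drive punches: round, 24 mm thick, 132 mm long, 280 g, with a hexagonal head (24 mm across flats, 8 mm long) beside a dark band at one end. Lies on the white board, neighbours at least 25 mm off at mid-length (do not open fully there). Origin mid-length on the axis, balance point; x along it to the head. The other end tapers over its last 8 mm.
- punch_28: The largest of four steel drive punches: round, 28 mm thick, 150 mm long, 400 g, with a hexagonal head (28 mm across flats, 8 mm long) beside a dark band at one end. Lies on the white board, neighbours at least 25 mm off at mid-length (do not open fully there). Origin mid-length on the axis, balance point; x along it to the head. The other end tapers over its last 8 mm.
- cradle_16: Place of the smallest punch: pair of V notches at the narrow end of the rack, 29 mm wide at the mouth, flanks 40 degrees, in two spreading rails 46 mm clear of each other. Origin: middle of the seated punch's axis, 32.4 mm above the bench, midway between the rails; x along the rack to its wide end, y along the seated punch, z up. The rack: fixed tapered dark board, 237 mm long, 12 mm thick.
- cradle_20: Place of the second smallest punch: pair of V notches second from the narrow end, 32 mm wide at the mouth, flanks 40 degrees, in two spreading rails 64 mm clear of each other. Origin: middle of the seated punch's axis, 33.6 mm above the bench, midway between the rails; x along the rack to its wide end, y along the seated punch, z up. Rails: light wood, 10 mm thick, tops 34 mm above the bench.
- cradle_24: Place of the second largest punch: pair of V notches third from the narrow end, 36 mm wide at the mouth, flanks 40 degrees, in two spreading rails 82 mm clear of each other. Origin: middle of the seated punch's axis, 34.7 mm above the bench, midway between the rails; x along the rack to its wide end, y along the seated punch, z up. Pairs are 60 mm apart along the rack.
- cradle_28: Place of the largest punch: pair of V notches at the wide end of the rack, 41 mm wide at the mouth, flanks 40 degrees, in two spreading rails 100 mm clear of each other. Origin: middle of the seated punch's axis, 35.3 mm above the bench, midway between the rails; x along the rack to its wide end, y along the seated punch, z up. A round punch laid in rolls to the middle.
- thread_spool: Bystander: spool of sand-coloured thread, 43 mm across, 52 mm tall, loose, standing on the bench beyond the work. Origin at the centre of its underside, z up.
- wax_lump: Bystander: lump of yellow beeswax, 34 x 46 x 19 mm, loose, lying on the green mat beyond the work. Origin at the centre of its underside, z up.
There are look-alikes about, which are no part of the job. What is shaped like the punch_16 but orange is not meant.

How it is judged:
At the end, for the whole second after the job is handed in: Each of the four punches lies at rest in the notches for its size: its middle within 8 mm of the cradle's origin along the rack, 12 mm along the punch and 6 mm in height, its axis within 0.15 rad of square across the rack; released (x of punch_16 in the frame of cradle_16 between -0.008 and 0.008 m and y of punch_16 in the frame of cradle_16 between -0.012 and 0.012 m and z of punch_16 in the frame of cradle_16 between -0.006 and 0.006 m and angle between the x axis of punch_16 and the y axis of cradle_16, either way round below 0.15 rad and linear speed of each of punch_16, punch_20, punch_24, punch_28 below 0.02 m/s and x of punch_20 in the frame of cradle_20 between -0.008 and 0.008 m and y of punch_20 in the frame of cradle_20 between -0.012 and 0.012 m and z of punch_20 in the frame of cradle_20 between -0.006 and 0.006 m and angle between the x axis of punch_20 and the y axis of cradle_20, either way round below 0.15 rad and x of punch_24 in the frame of cradle_24 between -0.008 and 0.008 m and y of punch_24 in the frame of cradle_24 between -0.012 and 0.012 m and z of punch_24 in the frame of cradle_24 between -0.006 and 0.006 m and angle between the x axis of punch_24 and the y axis of cradle_24, either way round below 0.15 rad and x of punch_28 in the frame of cradle_28 between -0.008 and 0.008 m and y of punch_28 in the frame of cradle_28 between -0.012 and 0.012 m and z of punch_28 in the frame of cradle_28 between -0.006 and 0.006 m and angle between the x axis of punch_28 and the y axis of cradle_28, either way round below 0.15 rad); the robot touches nothing.
It fails at once if the thread spool is pushed more than 30 mm or tipped over (distance of thread_spool from where it was at the start of the episode above 0.03 m or angle between thread_spool's own z axis and vertical above 0.5 rad).
It fails at once if the lump of beeswax is pushed more than 30 mm or tipped over (distance of wax_lump from where it was at the start of the episode above 0.03 m or angle between wax_lump's own z axis and vertical above 0.5 rad).
It also fails if it takes over 93 s, if anything falls off the work surface, if the arm or the gripper's body presses on something with over 40 N, if the wrist force passes 120 N, or if a joint passes its speed limit or range.

## Working session

There is one attempt and no reset: what is moved stays moved. The work goes in short steps, each a Python script; the robot and the scene stay as the last script left them, time stands still between calls to the robot, and variables do not carry over. Pictures are saved under pics/ and viewed, at most 14 in all, crops included, and the job is handed in when it is done.

```bash
ls; mkdir -p pics; python3 - <<'E'
from bench import arm, solver, eyes, order
import cv2
for n in("top","scene"):
    r=eyes.read_camera(n); cv2.imwrite(f"pics/{n}0.png",r["color"]); print(n,r["camera_matrix"],r["k1"],r["rvec"],r["tvec"])
s=arm.sense();print(s,arm.tip_extent)
E
```

```text
pics
top [[420.31866263   0.         319.35058142]
 [  0.         420.31866263 197.36123121]
 [  0.           0.           1.        ]] -0.05302467594840608 [ 2.11590431 -2.15610114  0.18978221] [-0.08780647  0.5698743   1.07367723]
scene [[380.15452233   0.         315.29764033]
 [  0.         380.15452233 204.45771206]
 [  0.           0.           1.        ]] -0.020547931678937825 [ 0.97602672 -2.2628416   1.19687858] [0.32949009 0.31253763 0.56605877]
{'clock': 0.1, 'joint_positions': array([ 0.71798762,  0.46827606, -0.01157651,  1.60353105,  0.00599676,
        1.07140065, -0.05631087]), 'qd': array([-8.07928680e-05, -1.35857607e-03, -1.54351502e-03, -3.15981137e-03,
       -8.02358444e-04,  7.00446273e-04, -2.57317399e-04]), 'tau': array([ 5.58681786e-04, -5.21643412e+01, -1.28528322e-02, -2.44363868e+01,
       -5.68204012e-02,  1.41284731e-02,  5.38574079e-05]), 'eef_pos': array([ 0.47028004, -0.44797556,  0.22774424]), 'tcp_rot': array([ 9.19159560e-01,  3.93884600e-01, -3.67306605e-04, -7.00000273e-04]), 'contact_force': array([-0.28625267, -1.02284155, -0.23986353]), 'ft_torque': array([ 0.00852608, -0.027159  , -0.0211801 ]), 'grasp_force': 0.0, 'finger_gap': 0.09198677229650858} 0.014
```

View pics/top0.png

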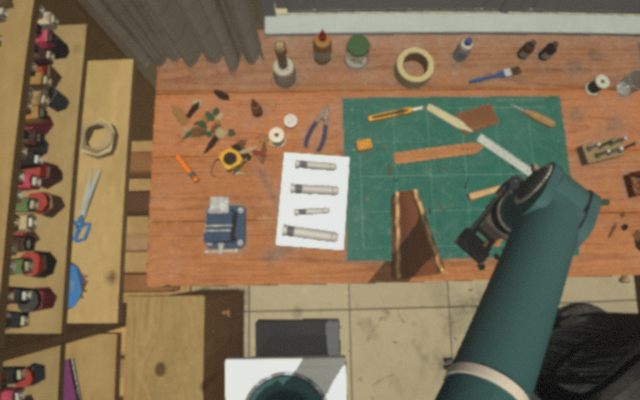

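View pics/scene0.png

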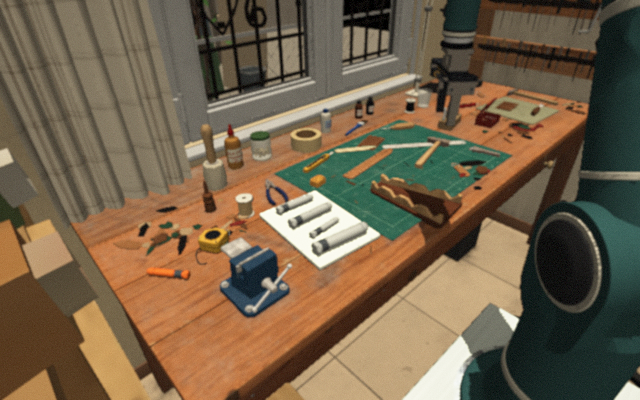

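The top view shows the white board at about (313,200) with the four punches at (315,165), (315,188), (311,211) and (310,233). The rack is at (415,235), with its narrow end at the top.
Things that could be mistaken for punches: the orange punch_16 look-alike at (187,168) and the grey bars on the mat at (505,155). Neither is on the white board. The spool is at (276,135) and the wax at (364,145).

```bash
cat > h.py <<'E'
from bench import arm, solver, eyes, order
import cv2, numpy as np
from scipy.spatial.transform import Rotation as R
def cast(r,uv,z):
    uv=np.atleast_2d(np.float64(uv)); z=np.broadcast_to(z,len(uv))
    n=cv2.undistortPoints(uv[:,None],r["camera_matrix"],np.array([r["k1"],0,0,0.]))[:,0]
    M=cv2.Rodrigues(np.float64(r["rvec"]))[0]; c=-M.T@np.ravel(r["tvec"])
    d=np.c_[n,np.ones(len(n))]@M
    return c+d*((z-c[2])/d[:,2])[:,None]
def project(r,p):
    return cv2.projectPoints(np.float64(p).reshape(-1,1,3),np.float64(r["rvec"]),np.float64(r["tvec"]),r["camera_matrix"],np.array([r["k1"],0,0,0.]))[0][:,0]
def down(yaw): # tool z down; closing axis (tool y) at world angle yaw
    y=np.array([np.cos(yaw),np.sin(yaw),0]); z=np.array([0,0,-1.]); return R.from_matrix(np.c_[np.cross(y,z),y,z]).as_quat()
E
python3 - <<'E'
from h import *
r=eyes.read_camera("top")
print(-cv2.Rodrigues(np.float64(r["rvec"]))[0].T@np.ravel(r["tvec"]))
P=[(315,165),(315,188),(311,211),(310,233),(402,192),(418,277),(276,135),(364,145),(313,200),(225,225)]
print(cast(r,P,[.02]*4+[.034]*2+[.03]*2+[.012]+[.06]).round(3))
s=arm.sense(); M=R.from_quat(s['tcp_rot']).as_matrix();print(M)
w=eyes.read_camera("wrist");Mw=cv2.Rodrigues(np.float64(w["rvec"]))[0];c=-Mw.T@np.ravel(w["tvec"])
print("cam in tcp",M.T@(c-s['eef_pos']),M.T@Mw.T, w["camera_matrix"])
E
```

```text
[ 0.37851159 -0.08841325  1.15505912]
[[ 0.664 -0.088  0.02 ]
 [ 0.599 -0.087  0.02 ]
 [ 0.536 -0.075  0.02 ]
 [ 0.476 -0.072  0.02 ]
 [ 0.581 -0.324  0.034]
 [ 0.353 -0.355  0.034]
 [ 0.75   0.019  0.03 ]
 [ 0.717 -0.226  0.03 ]
 [ 0.567 -0.081  0.012]
 [ 0.497  0.15   0.06 ]]
[[ 6.89700830e-01  7.24093632e-01 -1.08468229e-03]
 [ 7.24094437e-01 -6.89700272e-01  8.83939130e-04]
 [-1.08050975e-04 -1.39506596e-03 -9.99999021e-01]]
cam in tcp [ 0.07496481  0.00077327 -0.15605501] [[ 8.12276564e-04 -9.63264276e-01 -2.68554044e-01]
 [ 9.99998137e-01  3.12175843e-04  1.90489484e-03]
 [-1.75108107e-03 -2.68555091e-01  9.63262735e-01]] [[348.51837212   0.         321.03031998]
 [  0.         348.51837212 204.02171695]
 [  0.           0.           1.        ]]
```

```bash
python3 - <<'E'
from h import *
import pickle
d={}
for n,p in (("rack",[.465,-.34,.26]),("board",[.567,-.09,.26])):
    for yaw in (0,):
        arm.move_pose(p,down(yaw)); arm.wait(.3); print(arm.sense()['joint_positions'],arm.sense()['eef_pos'],arm.sense()['clock'])
    d[n]=eyes.read_camera("wrist"); cv2.imwrite(f"pics/w_{n}.png",d[n]["color"])
pickle.dump(d,open("w.pkl","wb"))
E
```

```text
[ 0.73706394  0.32658821 -0.20202339  1.74451432  0.07321483  1.0787202
  0.50861857] [ 0.46470972 -0.34088637  0.25933635] 1.1
[ 0.36155164  0.33465264 -0.32470884  1.74316098  0.11914405  1.08312548
 -0.00427214] [ 0.56681608 -0.09117973  0.25997919] 2.5
```

View pics/w_board.png

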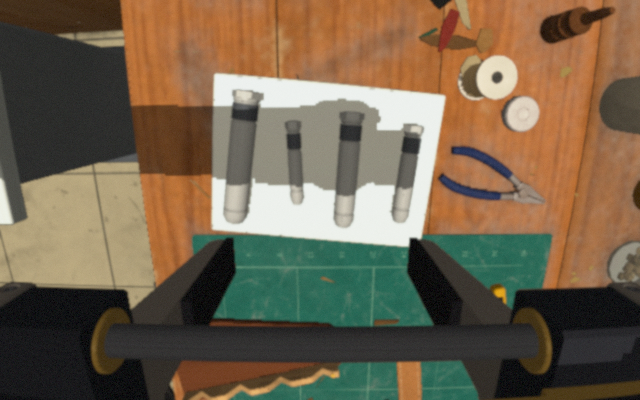

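View pics/w_rack.png

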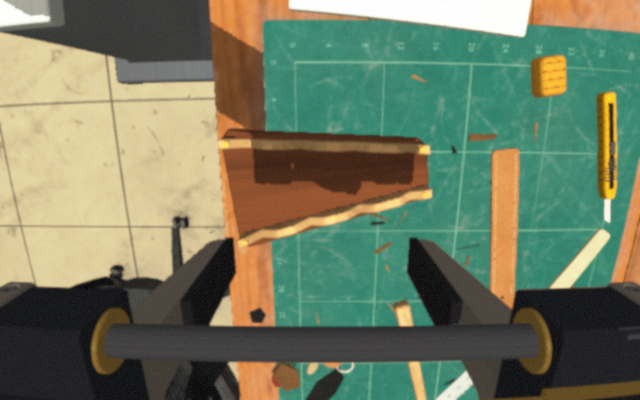

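The wrist view of the board shows the punches, left to right: 28 at (240,160), 16 at (295,163), 24 at (348,170) and 20 at (407,173). Their sizes match the description, and no orange item lies on the board. The rack view shows the wide end on the left: one rail runs (220,144)–(430,149), the other (240,243)–(430,194), and the wax is at (549,75).

```bash
python3 - <<'E'
from h import *
import pickle
d=pickle.load(open("w.pkl","rb"))
b=d["board"]["color"]; 
for v in (95,105,140,180,205,222): print(v,b[v,215:440:3].mean(1).astype(int).tolist())
for n in (80,): print(b[100:230:4,240].tolist()[:4])
c=cv2.resize(b[65:255,205:450],None,fx=3.2,fy=3.2,interpolation=cv2.INTER_CUBIC); cv2.imwrite("pics/cropb.png",c[:600,:784])
k=cv2.resize(d["rack"]["color"][115:260,205:445],None,fx=3.3,fy=3.3,interpolation=cv2.INTER_CUBIC); cv2.imwrite("pics/cropr.png",k)
E
```

```text
95 [235, 238, 238, 238, 238, 234, 158, 183, 208, 215, 214, 210, 177, 127, 129, 127, 180, 238, 237, 237, 238, 238, 238, 237, 237, 238, 239, 237, 238, 237, 238, 238, 238, 239, 238, 238, 237, 239, 238, 238, 238, 239, 238, 237, 238, 239, 238, 237, 238, 238, 238, 238, 238, 238, 239, 237, 239, 237, 238, 237, 238, 237, 237, 239, 237, 238, 238, 238, 237, 235, 234, 234, 230, 225, 219]
105 [216, 219, 216, 215, 213, 206, 98, 82, 94, 97, 102, 101, 101, 90, 82, 181, 237, 237, 237, 237, 237, 238, 236, 236, 237, 236, 236, 236, 223, 190, 188, 189, 189, 182, 141, 143, 139, 137, 139, 136, 136, 139, 139, 140, 137, 139, 138, 140, 138, 137, 143, 204, 236, 236, 239, 237, 238, 237, 237, 237, 237, 238, 237, 238, 238, 239, 238, 237, 239, 237, 237, 238, 238, 238, 238]
140 [138, 137, 139, 140, 137, 98, 101, 99, 105, 104, 97, 93, 86, 97, 135, 138, 137, 139, 137, 139, 137, 137, 136, 136, 73, 44, 49, 41, 51, 130, 135, 141, 138, 137, 136, 138, 139, 141, 140, 137, 139, 129, 70, 63, 62, 61, 56, 51, 62, 131, 138, 139, 138, 140, 137, 136, 136, 138, 137, 139, 139, 140, 128, 40, 43, 44, 50, 48, 83, 227, 238, 238, 238, 2
[... 491 characters left out ...]
36, 237, 237, 230, 223, 224, 236, 236, 238, 238, 238, 237, 237, 237, 237, 237, 232, 138, 168, 189, 198, 190, 172, 150, 232, 238, 238, 237, 238, 237, 238, 237, 238, 237, 236, 236, 166, 135, 174, 192, 193, 175, 207, 238, 237, 237, 237, 230, 125, 108, 122, 115]
222 [238, 238, 236, 237, 220, 192, 174, 165, 156, 188, 236, 237, 238, 238, 238, 236, 237, 238, 238, 237, 238, 237, 239, 237, 236, 237, 238, 237, 237, 237, 238, 237, 237, 238, 237, 238, 238, 238, 237, 235, 167, 175, 184, 189, 181, 163, 225, 237, 238, 238, 238, 237, 237, 237, 237, 238, 236, 237, 236, 236, 212, 187, 191, 209, 236, 237, 237, 236, 237, 232, 123, 98, 107, 104, 111]
[[172, 187, 192], [104, 106, 107], [89, 90, 88], [47, 43, 46]]
```

View pics/cropb.png

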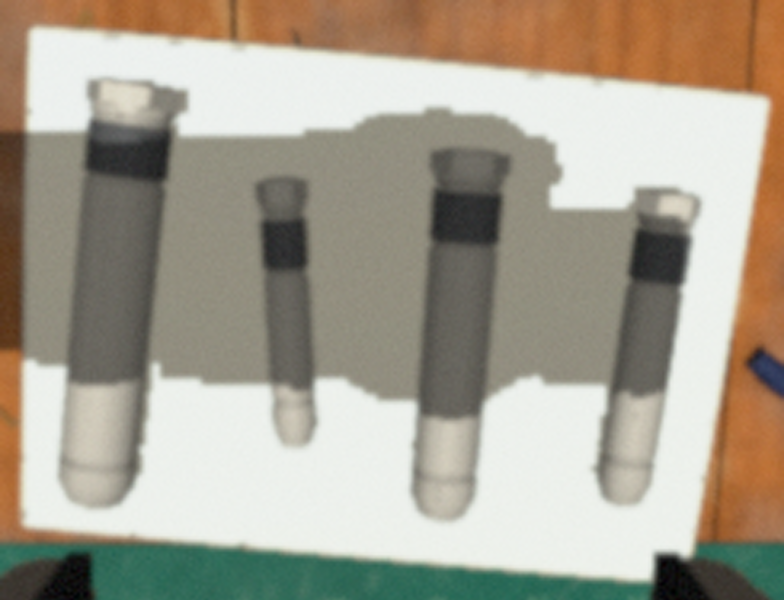

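View pics/cropr.png

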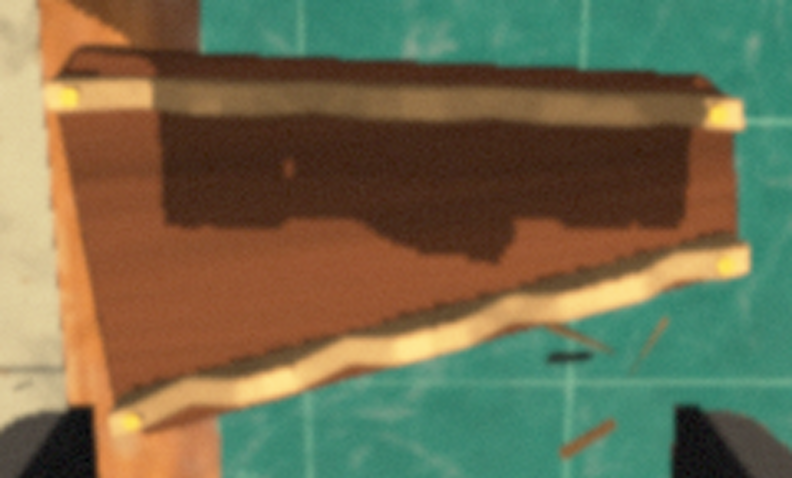

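```bash
cat > meas.py <<'E'
from h import *
import pickle
d=pickle.load(open("w.pkl","rb")); rb,rr=d["board"],d["rack"]
g=rb["color"].astype(float).mean(2); g=cv2.GaussianBlur(g,(3,3),0)
poly=np.zeros(g.shape,np.uint8); cv2.fillPoly(poly,[np.int32([(217,80),(438,99),(419,240),(217,226)])],1)
m=((g<122)|((g>147)&(g<226))).astype(np.uint8)*poly
m=cv2.morphologyEx(m,cv2.MORPH_OPEN,np.ones((5,5)))
m=cv2.morphologyEx(m,cv2.MORPH_CLOSE,np.ones((5,3)))
n,L,st,ce=cv2.connectedComponentsWithStats(m)
cs=sorted([i for i in range(1,n) if st[i,4]>300],key=lambda i:ce[i,0]); print([st[i].tolist() for i in cs])
P={}
for i,D in zip(cs,(28,16,24,20)):
    v,u=np.nonzero(L==i); z=.012+D/2000
    rows=np.arange(v.min(),v.max()+1); mid=np.array([u[v==q].mean() if (v==q).any() else np.nan for q in rows])
    wid=np.array([np.ptp(u[v==q])+1 for q in rows])
    k=slice(len(rows)*3//10,len(rows)*17//20)
    f=np.polyfit(rows[k],mid[k],1)
    e=[(np.polyval(f,q),q) for q in (rows[0]-.5,rows[-1]+.5)]
    W=cast(rb,e,z)
    ax=W[0]-W[1]; ln=np.linalg.norm(ax); yaw=np.arctan2(ax[1],ax[0])-np.pi/2
    q=rows[len(rows)//2]; c=np.polyval(f,q); w=np.median(wid[k]); ww=np.linalg.norm(np.diff(cast(rb,[(c-w/2,q),(c+w/2,q)],z),axis=0))
    P[D]=(W.mean(0),yaw); print(D,"len",ln.round(4),"width",ww.round(4),"mid",W.mean(0).round(4),"yaw",yaw.round(3))
dots=np.array([(68,97),(722,113),(728,265),(130,422)])/3.3+[205,115]
h=cv2.cvtColor(rr["color"],cv2.COLOR_BGR2HSV); y=((h[...,0]>20)&(h[...,0]<32)&(h[...,1]>140)&(h[...,2]>190)).astype(np.uint8)
dd=[]
for p in dots:
    yy,xx=np.nonzero(y[int(p[1])-5:int(p[1])+7,int(p[0])-5:int(p[0])+7]); dd.append((xx.mean()+int(p[0])-5,yy.mean()+int(p[1])-5) if len(xx)>3 else tuple(p))
print(np.round(dots,1).tolist(),np.round(dd,1).tolist())
Q=cast(rr,dd,.034); print(Q.round(4))
nar=(Q[1]+Q[2])/2; wide=(Q[0]+Q[3])/2
print("nar",nar,"wide",wide,"len",np.linalg.norm(wide-nar),"seps",np.linalg.norm(Q[1]-Q[2]),np.linalg.norm(Q[0]-Q[3]))
ex=(wide-nar)/np.linalg.norm(wide-nar); ey=np.array([-ex[1],ex[0],0])
print("ex",ex,"sq",[(Q[2]-Q[1])@ex,(Q[3]-Q[0])@ex])
E
python3 meas.py
```

```text
[[222, 88, 37, 137, 3330], [285, 120, 20, 86, 1297], [334, 111, 31, 118, 2551], [394, 122, 31, 102, 1637]]
28 len 0.1578 width 0.0306 mid [ 0.4752 -0.0733  0.026 ] yaw -0.182
16 len 0.0992 width 0.0172 mid [ 0.537  -0.0796  0.02  ] yaw 0.009
24 len 0.1364 width 0.0251 mid [ 0.5971 -0.0884  0.024 ] yaw -0.033
20 len 0.1194 width 0.0197 mid [ 0.6653 -0.0915  0.022 ] yaw -0.012
[[225.6, 144.4], [423.8, 149.2], [425.6, 195.3], [244.4, 242.9]] [[225.6, 144.3], [422.2, 149.6], [424.4, 195.0], [244.2, 242.4]]
[[ 0.3608 -0.3051  0.034 ]
 [ 0.576  -0.311   0.034 ]
 [ 0.5823 -0.3624  0.034 ]
 [ 0.3744 -0.4198  0.034 ]]
nar [ 0.57912185 -0.3367049   0.034     ] wide [ 0.36757685 -0.36244176  0.034     ] len 0.21310483518024276 seps 0.05177662629858245 0.11552906304077393
ex [-0.99268041 -0.12077086  0.        ] sq [np.float64(-1.5058399491213463e-05), np.float64(0.000336687029067001)]
```

```bash
cat >> meas.py <<'E'
C=(nar+wide)/2; C[2]=0
ang=np.arctan2(ex[1],ex[0])
CR={D:C+ex*s for D,s in zip((16,20,24,28),(-.09,-.03,.03,.09))}
HEAD=ey if ey[1]>0 else -ey
E
python3 - <<'E'
from meas import *
img=cv2.resize(rr["color"][115:260,205:445],None,fx=3.3,fy=3.3,interpolation=cv2.INTER_CUBIC)
t=np.tan(np.radians(40))
for sgn in(1,-1):
  pts=[]
  for D,w,cl in((16,.029,.046),(20,.032,.064),(24,.036,.082),(28,.041,.1)):
    for o,z in((-w/2,.034),(0,.034-w/2*t),(w/2,.034)):
        pts.append(CR[D]+ex*o+sgn*ey*((cl+.3*o)/2)+[0,0,z])
  uv=(project(rr,pts)-[205,115]+.5)*3.3
  for p in uv: cv2.circle(img,tuple(int(a) for a in p),2,(255,0,255),-1)
cv2.imwrite("pics/ov.png",img)
for D in P: print(D,CR[D].round(4))
E
```

```text
[[222, 88, 37, 137, 3330], [285, 120, 20, 86, 1297], [334, 111, 31, 118, 2551], [394, 122, 31, 102, 1637]]
28 len 0.1578 width 0.0306 mid [ 0.4752 -0.0733  0.026 ] yaw -0.182
16 len 0.0992 width 0.0172 mid [ 0.537  -0.0796  0.02  ] yaw 0.009
24 len 0.1364 width 0.0251 mid [ 0.5971 -0.0884  0.024 ] yaw -0.033
20 len 0.1194 width 0.0197 mid [ 0.6653 -0.0915  0.022 ] yaw -0.012
[[225.6, 144.4], [423.8, 149.2], [425.6, 195.3], [244.4, 242.9]] [[225.6, 144.3], [422.2, 149.6], [424.4, 195.0], [244.2, 242.4]]
[[ 0.3608 -0.3051  0.034 ]
 [ 0.576  -0.311   0.034 ]
 [ 0.5823 -0.3624  0.034 ]
 [ 0.3744 -0.4198  0.034 ]]
nar [ 0.57912185 -0.3367049   0.034     ] wide [ 0.36757685 -0.36244176  0.034     ] len 0.21310483518024276 seps 0.05177662629858245 0.11552906304077393
ex [-0.99268041 -0.12077086  0.        ] sq [np.float64(-1.5058399491213463e-05), np.float64(0.000336687029067001)]
28 [ 0.384  -0.3604  0.    ]
16 [ 0.5627 -0.3387  0.    ]
24 [ 0.4436 -0.3532  0.    ]
20 [ 0.5031 -0.346   0.    ]
```

View pics/ov.png

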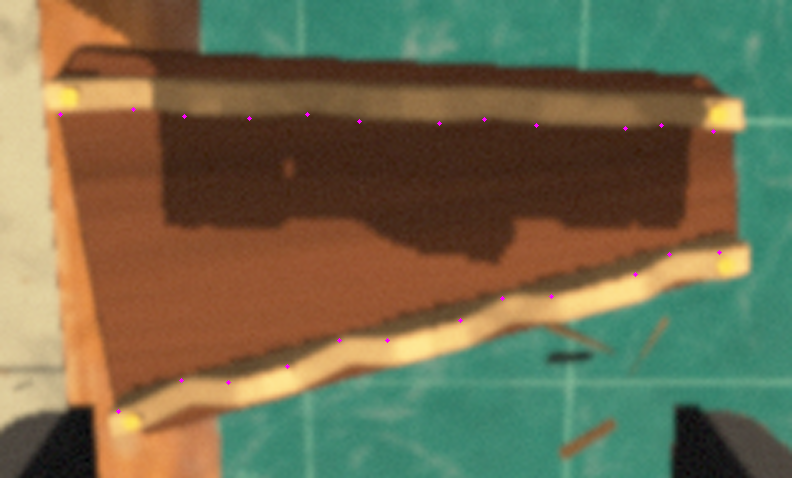

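The overlay dots fall on the rail bends, so the rack pose holds. Starting with punch_16.

```bash
cat > do.py <<'E'
from meas import *
AX={16:.0324,20:.0336,24:.0347,28:.0353}; LEN={16:.096,20:.114,24:.132,28:.150}; SP={16:.0992,20:.1194,24:.1364,28:.1578}
def say(t):
    s=arm.sense(); print(t,"t",round(s['clock'],2),"tcp",s['eef_pos'].round(4),"gap",round(s['finger_gap'],4),"F",s['contact_force'].round(1),"grip",round(s['grasp_force'],1))
def do(D):
    c,yaw=P[D]; c=c.copy(); u=np.array([-np.sin(yaw),np.cos(yaw),0]); c+=u*(SP[D]-LEN[D])/4
    r=D/2000; tip=max(.0015,r-.012); dz=tip+.014-r     # TCP height above punch axis
    q=down(yaw); zb=.012+r+dz
    arm.gripper_to(D/1000+.016)
    arm.move_pose([c[0],c[1],.12],q); arm.move_l([c[0],c[1],zb],v=.12); say("at")
    arm.gripper_to(D/1000-.006); say("grip")
    arm.move_l([c[0],c[1],.13],v=.15); say("up")
    t=CR[D]; yr=np.arctan2(-ex[1],-ex[0]); q2=down(yr); zt=AX[D]+dz+.001
    arm.move_pose([t[0],t[1],.13],q2); say("over")
    arm.move_l([t[0],t[1],zt+.02],v=.12); arm.move_l([t[0],t[1],zt],v=.04); say("down")
    arm.gripper_to(D/1000+.008); arm.wait(.2)
    arm.move_l([t[0],t[1],.13],v=.15); say("end")
E
python3 - <<'E' | tail -6
from do import *
do(16)
cv2.imwrite("pics/t16.png",cv2.resize(eyes.read_camera("wrist")["color"],None,fx=1,fy=1))
E
```

```text
at t 5.08 tcp [ 0.5377 -0.0788  0.028 ] gap 0.0319 F [ 0.9 -0.   0.2] grip 0.0
grip t 5.48 tcp [ 0.5373 -0.0789  0.028 ] gap 0.0151 F [-0.   0.5  3. ] grip 29.9
up t 6.32 tcp [ 0.5362 -0.0788  0.1291] gap 0.015 F [-0.1  0.5 -1.5] grip 29.9
over t 7.33 tcp [ 0.5631 -0.3361  0.1294] gap 0.0153 F [ 0.   0.  -1.5] grip 29.9
down t 8.71 tcp [ 0.564  -0.3387  0.0413] gap 0.0153 F [ 3.7 -0.1  0.6] grip 29.9
end t 9.99 tcp [ 0.562  -0.3385  0.1293] gap 0.0237 F [-0.3  0.2 -0.4] grip 0.0
```

View pics/t16.png

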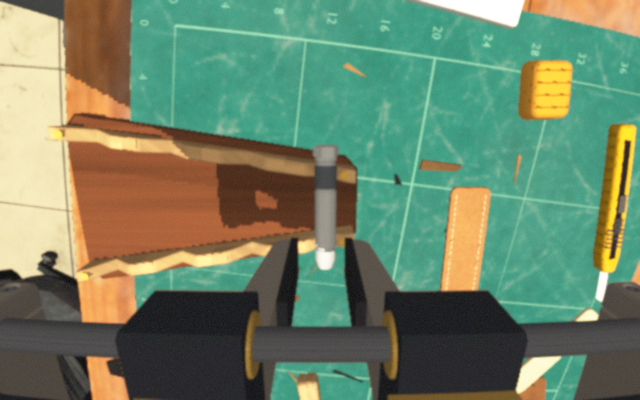

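Punch_16 lies in the narrow-end notches, axis from (326,150) to (326,265). Next are 20, 24 and 28.

```bash
python3 - <<'E' | tail -18
from do import *
for D in (20,24,28): do(D)
E
```

```text
at t 12.39 tcp [ 0.6655 -0.0904  0.0274] gap 0.036 F [-0.3  0.4  0.4] grip 0.0
grip t 12.78 tcp [ 0.6654 -0.0902  0.0276] gap 0.0195 F [-0.8 -1.4  0.5] grip 29.2
up t 13.62 tcp [ 0.6644 -0.0902  0.129 ] gap 0.0193 F [ 0.2 -0.  -2.6] grip 29.2
over t 14.78 tcp [ 0.5045 -0.3442  0.1299] gap 0.0191 F [-0.1  0.6 -1.3] grip 29.2
down t 16.16 tcp [ 0.504  -0.3461  0.0403] gap 0.0194 F [ 3.3 -0.8 -0.7] grip 29.8
end t 17.45 tcp [ 0.5025 -0.3457  0.1293] gap 0.0281 F [-0.7  0.  -0.1] grip 0.0
at t 19.82 tcp [ 0.5973 -0.0877  0.0275] gap 0.0396 F [ 0.4 -0.8 -0.8] grip 0.0
grip t 20.21 tcp [ 0.5971 -0.0875  0.0277] gap 0.0235 F [-1.1  0.4  1.4] grip 29.9
up t 21.04 tcp [ 0.5963 -0.0874  0.1291] gap 0.0235 F [-0.9  0.  -2.5] grip 29.9
over t 22.22 tcp [ 0.4448 -0.3517  0.1298] gap 0.0231 F [-0.2  0.2 -3.2] grip 29.9
down t 23.61 tcp [ 0.4445 -0.3532  0.0394] gap 0.0229 F [ 3.4 -0.8 -1.9] grip 29.9
end t 24.91 tcp [ 0.443  -0.3529  0.1294] gap 0.0318 F [-0.6 -0.3 -0.5] grip 0.0
at t 27.31 tcp [ 0.4759 -0.0716  0.0281] gap 0.0441 F [-0.8 -0.9 -0.6] grip 0.0
grip t 27.7 tcp [ 0.4757 -0.0714  0.0284] gap 0.0268 F [-0.8 -0.1  4. ] grip 29.9
up t 28.53 tcp [ 0.4747 -0.0714  0.1292] gap 0.0272 F [-0.7 -0.2 -4.6] grip 29.9
over t 29.69 tcp [ 0.3847 -0.359   0.1295] gap 0.0271 F [-0.4 -0.  -4.4] grip 29.9
down t 31.09 tcp [ 0.3851 -0.3606  0.0385] gap 0.0268 F [ 3.4 -0.  -1.3] grip 29.9
end t 32.39 tcp [ 0.3835 -0.3602  0.1294] gap 0.0359 F [-0.3  0.5 -0.5] grip 0.0
```

```bash
python3 - <<'E' | tail -3
from do import *
arm.move_l([.465,-.34,.27],v=.2,rot=down(0)); arm.wait(.3); say("look")
w=eyes.read_camera("wrist"); pickle.dump(w,open("fin.pkl","wb"))
img=cv2.resize(w["color"][95:275,190:450],None,fx=3,fy=3,interpolation=cv2.INTER_CUBIC)
for D in CR:
  for o in(-1,0,1):
    p=(project(w,CR[D]+ey*o*LEN[D]/2+[0,0,AX[D]])[0]-[190,95]+.5)*3; cv2.circle(img,tuple(int(a) for a in p),3,(255,0,255),-1)
cv2.imwrite("pics/fin.png",img)
E
```

```text
nar [ 0.57912185 -0.3367049   0.034     ] wide [ 0.36757685 -0.36244176  0.034     ] len 0.21310483518024276 seps 0.05177662629858245 0.11552906304077393
ex [-0.99268041 -0.12077086  0.        ] sq [np.float64(-1.5058399491213463e-05), np.float64(0.000336687029067001)]
look t 33.66 tcp [ 0.4645 -0.3401  0.2694] gap 0.0362 F [-0.3  0.3 -0.7] grip 0.0
```

View pics/fin.png

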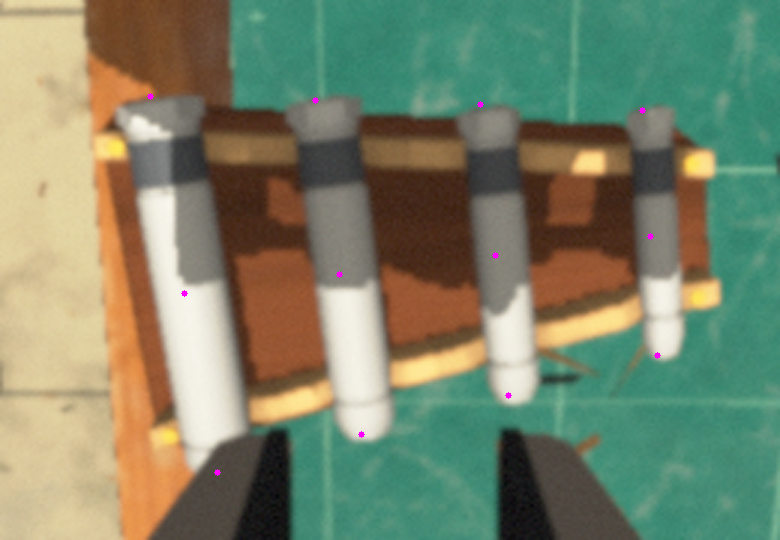

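All four punches lie square across both rails, in size order with 28 at the wide end: middles at crop pixels (193,293), (346,274), (505,255) and (657,237). They sit a uniform 2–3 mm to the right of the predicted dots, as expected if they rolled into the V bottoms, and they are centred lengthwise.

```bash
python3 -c "
from bench import order; print(order.sign_off())"
```

```text
the job is handed in; nothing more can be done
None
```

All four punches are back in the rack in size order, smallest at the narrow end; the spool and wax were left alone, and the job was handed in at about 34 s, though the sign-off gave no verdict.

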